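Put the stray cotton reel away in the sewing tin

ROBOT

A 7-joint arm with a two-finger parallel gripper is mounted at the origin on a cart in front of the work surface, level with it; the furniture and walls round the work are solid. World frame = base frame: x ahead of the robot, y to its left, z up, the work surface at z = 0. Lengths are in m, angles in rad, forces in N, time in s.
With the tool pointing down it reaches from about 0.4 to 0.85 m from the base axis. Payload 10.4 kg.
Tool frame: the origin (TCP) lies at the very end of the fingers, on their centre line; the grasp point (between the pads) lies 19 mm behind it; z points along the fingers, y is the line along which they close (so a half turn about z gives the same grasp; the last joint's range is limited). The gripper opens to 85 mm and grips with 20 to 120 N. Pads are 22 mm wide; open, the fingers measure 114 mm over their backs; the gripper's body (76 mm by 85 mm) begins 54 mm behind the grasp point. The pads swing forward as they close: fully open they stand 13 mm farther back than shut.
Start: joints at [-1.258, 0.332, -0.065, 1.46, 0.022, 1.35, -0.088], TCP at [0.206, 0.59, 0.231] pointing down, gripper open.
Joint ranges: [-2.6, 2.6], [-0.5, 2.12], [-1.47, 1.34], [0.16, 2.42], [-1.27, 4.41], [0.06, 2.06], [-2.6, 2.6]. Speed limits (rad/s): [2.22, 2.22, 2.79, 2.79, 3.14, 3.14, 3.14].

INTERFACE

Orientations are given as a unit quaternion [x, y, z, w].
In Python, from workcell import manip gives the robot as it stands.
- The arm moves only by the shell command python3 -m jog 'ROWS' [FORCE]. ROWS is a JSON object whose key "ticks" holds a list of rows, 1 to 20 of them, each of 7 numbers: a rotation vector rx, ry, rz in parts of the range, where 1.0 means pi rad, then dx, dy, dz in fractions of the full range, 1 being 1000 mm, then the opening from 0.0 (shut) to 1.0 (fully open); each row is the pose to reach, as a shift and turn from the pose commanded when the command began, along the tool's axes at that moment; what a row does not reach only later rows make up. A row lasts 1/8 s, in which the tool goes at most 0.0625 m and 0.188 rad, less where a joint would pass 70% of its speed; a pose out of reach is approached as far as the arm can. The fingers move at their own pace and stop on an object; FORCE is the grip in N (left out, the last holds). Time passes only in rows, so rows that do not move let the fingers close. It prints the time, the measured TCP pose, the force, the opening and the grip force at its end. A shift or turn number past 1, either way, is cut back to 1. Input that does not fit is refused with a message, and nothing moves.
- manip.get_obs(): the state, without advancing time (a new reading comes with each control period).
- manip.camera(name): name is "scene" or "top"; returns the picture (480x640x3 uint8, blue, green, red); there is no depth.
- manip.calibration(name): a dict with "fx", "fy", "cx", "cy" (pixels), "world_from_camera" (4x4, takes a point from camera to world coordinates). Camera axes: x right, y up, looking along -z (the intrinsics and any distortion apply to the point x, -y, -z); pixel columns grow to the right and rows downward; lengths in m; the calibration is good to about 2 mm. A picture is of the moment at which its call begins. calibration takes no time and is no camera call.
- manip.hand_in(): hands the job in; it is judged then, once.
Trained networks look in the newest picture that a camera, given by its name, has taken for a name from the list of things; names that differ only in an ending like _2 or _b are one class to them, and where a whole thing is asked for, a point or a joint stands for the part that bears it (a point fixed in the world has none). Each returns a list of dicts, best first, with "confidence" (0 to 1); they miss things now and then, are a little off and sometimes report something else, mostly with a low value. They report only what shows in the picture. A call takes as long as a camera call. They do not tell look-alikes from the thing itself.
- manip.outline_of(camera, thing): "mask" (480x640 bool, what is visible of it) and "bbox" ([left, top, right, bottom] in pixels, round what is visible of it).
The state is a dict: "clock": time; "joint_pos": joint angles; "joint_velocities": joint speeds; "tau": joint torques, N m; "position": TCP position; "ee_rot": TCP orientation; "ft_force": force on the tool from outside, world axes, zero at the start; "torque": the same for the moment, N m; "grip_width": opening from 0.0 (shut) to 1.0 (fully open); "grasp_force": force on a finger pad.
Only numpy, scipy, OpenCV 4.12 (cv2) and the standard library are available. Lean on these libraries where they do the work, as an engineer would, in place of code of your own. Each camera call takes 0.05 s, during which the arm holds its last target. There are 200 camera calls.

TASK

Put the cotton reel that stands loose on the worktop beside the sewing tin (not the one in the tray) away in the tin: swing the tin's hinged lid open past upright, stand the reel upright on the tin's floor beside the reel already kept in there, and shut the lid fully again. The reel already in the tin must stay in it, standing, and the tape measure must be left where it lies.

Things in the scene. Friction and masses are not known exactly. Their poses are not given: they have to be found in the camera images.
- tin: Dark green sewing tin, hinged lid; stands on the worktop, does not shift. Origin: centre of its underside; z up; front faces its -x, hinge at the back (+x), y along its length. In its frame (mm): outside x -39..42, y -59..59, 46 high when shut. Inside x -35..39, y -55..55, floor 1.6 above the worktop; walls 2 thick, 36 high; the lid's underside is 44 up when shut.
- tin_lid (a joint): Lid angle, rad: 0 shut, 1.57 upright, stops at 1.95 leaning back. Hinged about the tin's y axis. Lid 46 g; the hinge is snug (0.035 N m, damping 0.05 N m s/rad): the lid stays at any angle where it is left. It is a flat plate (top face 46 mm above the worktop when shut) with a 9 mm skirt at front and sides; no latch.
- tin_hinge (a point): Middle of the lid's hinge line at the back of the tin: x +42, y 0, z +37 mm in the tin's frame. Its axes are the tin's.
- tab_edge (a point): Middle of the outer edge of the bare steel thumb tab on the lid's front; moves with the lid. The tab juts 17 mm level from the shut lid's front, 36 mm wide (along y), 3 mm thick, its rolled edge 5 mm thick. Shut: edge at x -57.5, y 0, z 41 mm in the tin's frame, underside 38 mm above the worktop, free below. Pry it up from below with tilted fingertips, or pinch its sides.
- reel: The stray wooden cotton reel wound with thread, standing on the bare worktop left or right of the tin (another stands in the low sewing tray at the far right; that one is not meant): 30 mm across its round flanges, slightly less at the thread, 38 mm high, about 18 g. Origin: centre of its underside; z up along its axis.
- stored: A like cotton reel (30 mm across, 38 mm high, 18 g) that stands loose and upright on the floor inside the tin, somewhere along its length, hidden until the lid is open. Origin: centre of its underside; z up.
- tape: Sewing tape measure in a round flat case, lying on the worktop on the other side of the tin from the stray reel: 52 x 96 mm with its short pulled-out tongue of tape, 21 mm high, 70 g. The round case (50 mm across) is centred 22 mm along its own +y from its origin. A bystander.
There are look-alikes about, which are no part of the job. Of the things that look like the reel, take the one that is farthest from the robot's base at the start.

How it is judged:
On the way, in this order (a step that is already met when the one before it is completed fails the run):
1. the lid is swung open past upright (value of joint tin_lid above 1.58 rad), for 0.2 s.
2. the reel stands in the open tin, let go (value of joint tin_lid above 1 rad and x of reel in the frame of tin between -0.036 and 0.039 m and y of reel in the frame of tin between -0.056 and 0.056 m and z of reel in the frame of tin below 0.006 m and angle between reel's own z axis and vertical below 0.15 rad and contact force between the fingers and reel below 0.05 N), for 0.2 s.
At the end, for the whole second after the job is handed in: The lid is shut to within 0.04 rad; both reels stand on the floor inside the tin (underside less than 6 mm above the tin's underside, tilted less than 0.15 rad), at rest; the tape measure lies within 20 mm of where it was (value of joint tin_lid below 0.04 rad and x of reel in the frame of tin between -0.036 and 0.039 m and y of reel in the frame of tin between -0.056 and 0.056 m and z of each of reel, stored in the frame of tin below 0.006 m and angle between each of reel, stored's own z axis and vertical below 0.15 rad and x of stored in the frame of tin between -0.036 and 0.039 m and y of stored in the frame of tin between -0.056 and 0.056 m and linear speed of reel below 0.02 m/s and distance of tape from where it was at the start of the episode below 0.02 m); the robot touches nothing.
It fails at once if the tape measure is pushed away (distance of tape from where it was at the start of the episode above 0.02 m).
It fails at once if the reel kept in the tin is thrown out or knocked over (z of stored in the frame of tin above 0.03 m or angle between stored's own z axis and vertical above 0.8 rad).
It also fails if it takes over 72 s, if anything falls off the work surface, if the arm or the gripper's body presses on something with over 40 N, if the wrist force passes 120 N, or if a joint passes its speed limit or range.

## Working session

There is one attempt and no reset: what is moved stays moved. The work goes in short steps, Python scripts to look and compute and a shell command to move; the robot and the scene stay as the last step left them, time stands still between calls to the robot, and variables do not carry over. Pictures are saved under pics/ and viewed, at most 10 in all, crops included, and the job is handed in when it is done.

```bash
ls; mkdir -p pics; cat > h.py <<'E'
import numpy as np, cv2
from workcell import manip
def snap(n,f=None):
    im=manip.camera(n)
    if f: cv2.imwrite('pics/'+f,im)
    return im
def ray(n,u,v):
    c=manip.calibration(n);T=np.array(c['world_from_camera'])
    d=T[:3,:3]@np.array([(u-c['cx'])/c['fx'],-(v-c['cy'])/c['fy'],-1.])
    return T[:3,3],d
def at(n,u,v,z):
    o,d=ray(n,u,v);return o+d*(z-o[2])/d[2]
def proj(n,P):
    c=manip.calibration(n);T=np.array(c['world_from_camera'])
    p=T[:3,:3].T@(np.array(P)-T[:3,3])
    return np.array([c['cx']+c['fx']*p[0]/-p[2],c['cy']-c['fy']*p[1]/-p[2]])
E
python3 - <<'E'
from h import *
np.set_printoptions(precision=3,suppress=True)
for n in ('top','scene'):
    snap(n,n+'0.png'); c=manip.calibration(n);print(n,c)
    for t in ('tin','tin_lid','tab_edge','reel','tape'):
        for r in manip.outline_of(n,t):
            m=r['mask'];ys,xs=np.nonzero(m);print(t,round(r['confidence'],2),r['bbox'],xs.mean().round(1),ys.mean().round(1),len(xs))
print(manip.get_obs())
E
```

```text
pics
top {'fx': 609.5272823100161, 'fy': 609.5272823100161, 'cx': 317.3135224939953, 'cy': 253.71501411791465, 'world_from_camera': array([[ 0.001,  0.989, -0.147,  0.343],
       [-1.   , -0.001, -0.014, -0.254],
       [-0.014,  0.147,  0.989,  0.981],
       [ 0.   ,  0.   ,  0.   ,  1.   ]])}
tin 0.9 [284.4, 179.8, 375.7, 265.3] 329.5 222.4 4191
tin_lid 0.85 [284.7, 180.1, 371.2, 257.8] 329.5 221.5 4024
tab_edge 0.9 [282.2, 174.8, 374.3, 262.1] 329.3 221.8 4200
reel 0.88 [269.4, 283.3, 290.8, 302.3] 277.8 294.6 322
reel 0.87 [190.6, 191.9, 218.9, 215.0] 205.2 201.6 387
reel 0.7 [423.0, 206.6, 447.4, 230.3] 434.6 220.1 374
reel 0.56 [236.9, 323.3, 259.5, 344.9] 248.1 333.4 347
tape 0.9 [206.4, 247.0, 240.2, 292.8] 221.6 274.3 841
tape 0.45 [284.5, 178.8, 376.6, 264.0] 329.6 222.0 4158
scene {'fx': 592.8465926920173, 'fy': 592.8465926920173, 'cx': 306.8161154530245, 'cy': 236.1300734917978, 'world_from_camera': array([[-0.794,  0.365, -0.486,  0.088],
       [-0.607, -0.448,  0.656,  0.333],
       [ 0.021,  0.816,  0.577,  0.537],
       [ 0.   ,  0.   ,  0.   ,  1.   ]])}
tin 0.6
[... 229 characters left out ...]
1 [175.6, 272.7, 196.2, 307.2] 187.6 288.1 694
reel 0.67 [336.1, 308.6, 366.6, 344.5] 349.8 327.5 797
reel 0.57 [322.8, 273.5, 342.1, 307.7] 331.3 289.1 639
tape 0.98 [239.5, 294.3, 288.2, 342.3] 266.5 319.9 1294
{'clock': 0.6, 'joint_pos': array([-1.258,  0.332, -0.065,  1.46 ,  0.022,  1.35 , -0.089]), 'joint_velocities': array([ 0.   , -0.002,  0.   , -0.   , -0.   ,  0.001, -0.   ]), 'tau': array([ -0.   , -62.495,   0.049, -39.17 ,   0.016,   0.002,  -0.   ]), 'position': array([0.206, 0.59 , 0.231]), 'ee_rot': array([0.167, 0.986, 0.   , 0.   ]), 'ft_force': array([-0.124,  0.363, -0.325]), 'torque': array([-0.056, -0.014, -0.024]), 'grasp_force': 0.0, 'grip_width': 0.9976272235933774}
```

View pics/top0.png

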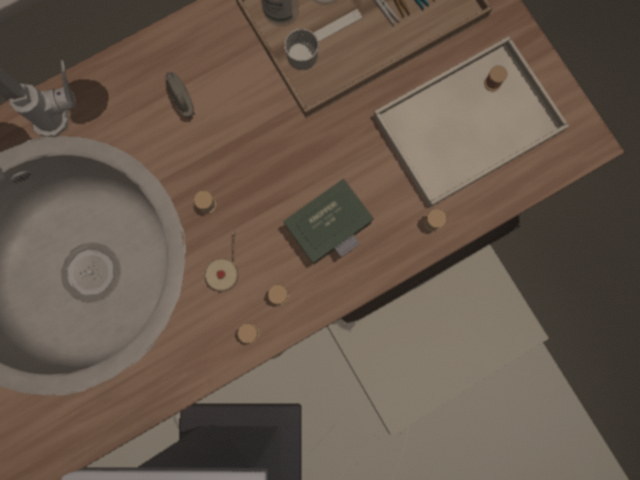

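View pics/scene0.png

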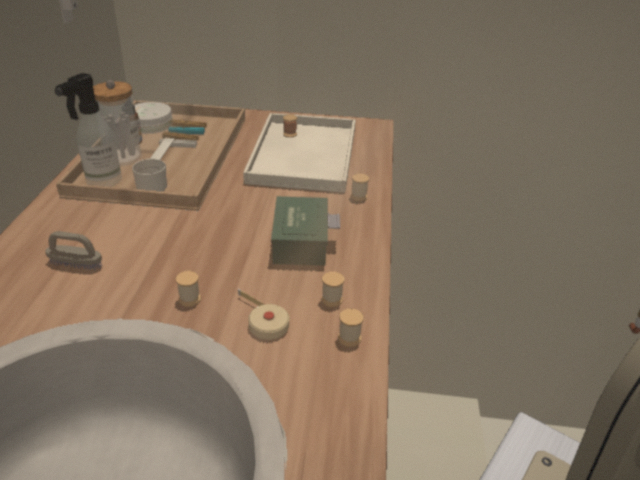

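```bash
cat > m.py <<'E'
from h import *
np.set_printoptions(precision=4,suppress=True)
from scipy.optimize import least_squares
im=snap('top');
R=manip.outline_of('top','reel')
for r in R:
    ys,xs=np.nonzero(r['mask']);u,v=xs.mean(),ys.mean();P=at('top',u,v,0.03);print('reel',u,v,P[:2],np.hypot(*P[:2]))
t=manip.outline_of('top','tape')[0];ys,xs=np.nonzero(t['mask']);print('tape',at('top',xs.mean(),ys.mean(),.02))
# tin fit: silhouette hull of box + tab in both cameras
ms={'top':manip.outline_of('top','tin')[0]['mask']}
snap('scene');ms['scene']=manip.outline_of('scene','tin')[0]['mask']
R=manip.outline_of('scene','reel')
for r in R:
    ys,xs=np.nonzero(r['mask']);b=r['bbox'];print('reel s',xs.mean(),ys.mean(),at('scene',xs.mean(),ys.mean(),.019)[:2])
def sil(n,p):
    c,s=np.cos(p[2]),np.sin(p[2]);m=np.zeros((480*4,640*4),np.uint8)
    def W(x,y,z):return [p[0]+c*x-s*y,p[1]+s*x+c*y,z]
    for B in ((-39,42,-59,59,0,46),(-57.5,-39,-18,18,38,43)):
        q=np.array([proj(n,W(x/1e3,y/1e3,z/1e3)) for x in B[:2] for y in B[2:4] for z in B[4:]])
        cv2.fillConvexPoly(m,cv2.convexHull(((q+.5)*4).astype(np.int32)),255)
    return cv2.resize(m,(640,480),interpolation=cv2.INTER_AREA)/255.
from scipy.optimize import minimize
P0=at('top',329.5,222.4,.04)
for use in (('top',),('scene',),('top','scene')):
    f=lambda p:sum(np.abs(sil(n,p)-ms[n]).sum() for n in use)
    best=min((minimize(f,[P0[0],P0[1],a],method='Nelder-Mead',options=dict(initial_simplex=[[P0[0],P0[1],a],[P0[0]+.01,P0[1],a],[P0[0],P0[1]+.01,a],[P0[0],P0[1],a+.15]])) for a in (.45,.65)),key=lambda r:r.fun)
    print(use,best.x,best.fun)
p=best.x
c,s=np.cos(p[2]),np.sin(p[2])
o=cv2.resize(im,None,fx=1,fy=1)
for x,y,z in ((-57.5,-18,41),(-57.5,18,41),(-39,-59,46),(-39,59,46),(42,-59,46),(42,59,46)):
    q=proj('top',[p[0]+(c*x-s*y)/1e3,p[1]+(s*x+c*y)/1e3,z/1e3]);cv2.circle(o,tuple(np.int32(q*16+8)),16,(0,0,255),-1,shift=4)
cv2.imwrite('pics/ov.png',cv2.resize(o[140:310,190:470],None,fx=2.8,fy=2.8,interpolation=cv2.INTER_CUBIC))
E
python3 m.py
```

```text
reel 434.1114285714286 220.10285714285715 [ 0.5384 -0.426 ] 0.6865850081698092
reel 278.18823529411765 294.4970588235294 [ 0.4204 -0.1797] 0.45715628299719774
reel 205.11197916666666 201.61458333333334 [ 0.5693 -0.061 ] 0.572588194055642
reel 248.52941176470588 332.9294117647059 [ 0.3608 -0.1343] 0.38493348018058
reel 329.45413390517035 222.15391946628543 [ 0.5354 -0.26  ] 0.5952362190395706
reel 329.5043499275012 221.47535041082648 [ 0.5365 -0.2601] 0.5962605205836617
tape [ 0.4533 -0.0885  0.02  ]
reel s 187.41199478487613 288.53324641460233 [ 0.5751 -0.0587]
reel s 331.58496240601505 289.42857142857144 [ 0.4235 -0.1784]
reel s 358.9443207126949 187.05345211581292 [ 0.5442 -0.4291]
reel s 349.70649350649353 326.91818181818184 [ 0.3641 -0.1339]
('top',) [ 0.5366 -0.2595  0.6247] 117.86666666666666Traceback (most recent call last):
  File "m.py", line 26, in <module>
    best=min((minimize(f,[P0[0],P0[1],a],method='Nelder-Mead',options=dict(initial_simplex=[[P0[0],P0[1],a],[P0[0]+.01,P0[1],a],[P0[0],P0[1]+.01,a],[P0[0],P0[1],a+.15]])) for a in (.45,.65)),key=lambda r:r.fun)
  File "m
[... 509 characters left out ...]
   **options)
    fxcc = func(xcc)
    fx = function(np.copy(x), *(wrapper_args + args))
  File "m.py", line 25, in <lambda>
    f=lambda p:sum(np.abs(sil(n,p)-ms[n]).sum() for n in use)
               ~~~^^^^^^^^^^^^^^^^^^^^^^^^^^^^^^^^^^^^^^^^^^^
  File "m.py", line 25, in <genexpr>
    f=lambda p:sum(np.abs(sil(n,p)-ms[n]).sum() for n in use)
                          ~~~^^^^^
  File "m.py", line 19, in sil
    q=np.array([proj(n,W(x/1e3,y/1e3,z/1e3)) for x in B[:2] for y in B[2:4] for z in B[4:]])
                ~~~~^^^^^^^^^^^^^^^^^^^^^^^^
  File "h.py", line 14, in proj
    c=manip.calibration(n);T=np.array(c['world_from_camera'])
ValueError: time passes only in moves, steps and waits
```

```bash
sed -i 's/^def snap/import functools\ncal=functools.lru_cache(None)(lambda n:manip.calibration(n))\ndef snap/; s/c=manip.calibration(n)/c=cal(n)/' h.py
cat > /tmp/add.py <<'E'
def silr(n,p,r=.015,h=.038):
    m=np.zeros((480*4,640*4),np.uint8)
    q=np.array([proj(n,[p[0]+r*np.cos(a),p[1]+r*np.sin(a),z]) for a in np.linspace(0,6.283,24) for z in (0,h)])
    cv2.fillConvexPoly(m,cv2.convexHull(((q+.5)*4).astype(np.int32)),255)
    return cv2.resize(m,(640,480),interpolation=cv2.INTER_AREA)/255.
mr={'top':RT[0]['mask'],'scene':min(R,key=lambda r:abs(r['bbox'][0]-349)+abs(r['bbox'][1]-175))['mask']}
for use in (('top',),('scene',),('top','scene')):
    f=lambda p:sum(np.abs(silr(n,p)-mr[n]).sum() for n in use)
    b=minimize(f,[.54,-.427],method='Nelder-Mead',options=dict(initial_simplex=[[.54,-.427],[.55,-.427],[.54,-.42]]));print('reel',use,b.x,b.fun)
E
sed -i "s/^R=manip.outline_of('top','reel')/R=RT=manip.outline_of('top','reel')/" m.py; cat /tmp/add.py >> m.py
python3 m.py
```

```text
reel 248.2175438596491 333.0 [ 0.3607 -0.1338] 0.38466354490609556
reel 205.31884057971016 202.05217391304348 [ 0.5686 -0.0613] 0.5719114603554459
reel 278.690625 294.55625 [ 0.4203 -0.1804] 0.4573808596456923
reel 434.75637393767704 219.80736543909347 [ 0.5389 -0.427 ] 0.6875995806553661
tape [ 0.4538 -0.0885  0.02  ]
reel s 187.60403726708074 288.4332298136646 [ 0.5751 -0.059 ]
reel s 349.6484771573604 327.33248730964465 [ 0.3637 -0.1333]
reel s 331.9710564399421 289.01736613603475 [ 0.4236 -0.1794]
reel s 359.08153477218224 187.3021582733813 [ 0.5435 -0.4285]
('top',) [ 0.5358 -0.2587  0.6263] 160.3803921568627
('scene',) [ 0.5395 -0.2598  0.6321] 171.36470588235292
('top', 'scene') [ 0.5375 -0.2594  0.6208] 437.8705882352941
reel ('top',) [ 0.3514 -0.2658] 591.0666666666666
reel ('scene',) [ 0.5427 -0.4284] 46.709803921568636
reel ('top', 'scene') [ 0.5428 -0.4283] 724.7372549019608
```

View pics/ov.png

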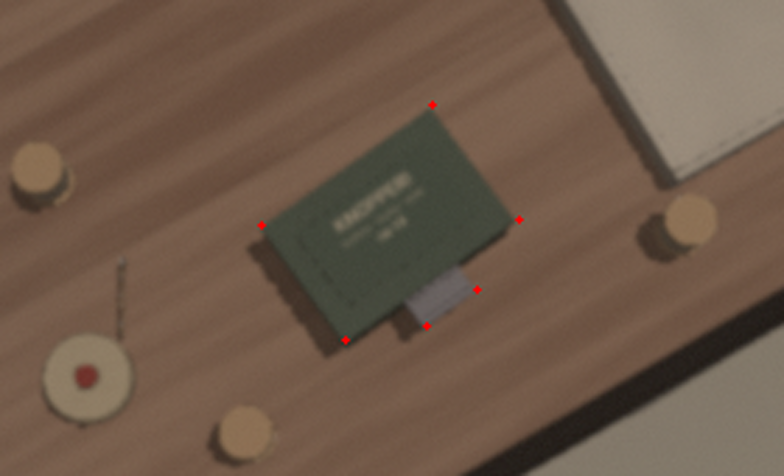

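```bash
cat > to.py <<'E'
import sys
from h import *
from scipy.spatial.transform import Rotation as R
TIN=np.array([.537,-.259]);YAW=.622
TY=np.degrees(YAW)+90; TX=np.degrees(YAW)
def tin(x,y,z):
    c,s=np.cos(YAW),np.sin(YAW);return np.array([TIN[0]+(c*x-s*y)/1e3,TIN[1]+(s*x+c*y)/1e3,z/1e3])
def row(P,yaw,near=None):
    """tool-down with tool y at yaw (deg, mod 180)"""
    o=manip.get_obs();R0=R.from_quat(o['ee_rot'])
    t=min((yaw+k*180 for k in(-2,-1,0,1,2)),key=lambda a:abs((a-near))) if near is not None else yaw
    a=np.radians(t);Y=[np.cos(a),np.sin(a),0];Z=[0,0,-1];X=np.cross(Y,Z)
    R1=R.from_matrix(np.array([X,Y,Z]).T)
    rv=(R0.inv()*R1).as_rotvec();d=R0.inv().apply(np.array(P)-o['position'])
    return ' '.join('%.3f'%v for v in [*rv,*d])
E
python3 - <<'E'
from to import *
print(tin(-57,0,41))
print(row([.45,.25,.24],8)); print(row(tin(-57,0,140),TY-180))
E
```

```text
[ 0.49067526 -0.29221172  0.041     ]
0.000 -0.000 1.095 -0.342 -0.241 -0.009
0.000 -0.000 2.184 -0.560 -0.739 0.091
```

The rows are not in the units I measure in: turns go in shares of pi rad. I convert before sending: 2.184 rad / 3.1416 = 0.6952.

```bash
A="" ; python3 -m jog '{"ticks":[[0,0,0.3485,-0.342,-0.241,-0.009,1],[0,0,0.3485,-0.342,-0.241,-0.009,1],[0,0,0.3485,-0.342,-0.241,-0.009,1],[0,0,0.3485,-0.342,-0.241,-0.009,1],[0,0,0.3485,-0.342,-0.241,-0.009,1],[0,0,0.3485,-0.342,-0.241,-0.009,1],[0,0,0.3485,-0.342,-0.241,-0.009,1],[0,0,0.6952,-0.56,-0.739,0.091,1],[0,0,0.6952,-0.56,-0.739,0.091,1],[0,0,0.6952,-0.56,-0.739,0.091,1],[0,0,0.6952,-0.56,-0.739,0.091,1],[0,0,0.6952,-0.56,-0.739,0.091,1],[0,0,0.6952,-0.56,-0.739,0.091,1],[0,0,0.6952,-0.56,-0.739,0.091,1],[0,0,0.6952,-0.56,-0.739,0.091,1],[0,0,0.6952,-0.56,-0.739,0.091,1],[0,0,0.6952,-0.56,-0.739,0.091,1],[0,0,0.6952,-0.56,-0.739,0.091,1],[0,0,0.6952,-0.56,-0.739,0.091,1],[0,0,0.6952,-0.56,-0.739,0.091,1]]}'
python3 -c "
from to import *
print(manip.get_obs()['joint_pos'].round(2));print(row(tin(-57,0,24),TY-180))"
```

```text
clock: 3.8
position: [0.4917, -0.2909, 0.1406]
ee_rot: [0.952, 0.307, 0.001, -0.0]
ft_force: [-0.0, 0.4, -0.7]
grip_width: 1.001
grasp_force: 0.0
[-0.19  0.35  0.78  1.76 -0.27  1.15 -0.27]
-0.000 -0.001 0.002 -0.002 0.000 0.117
```

```bash
python3 -m jog '{"ticks":[[0,0,0,-0.002,0,0.05,1],[0,0,0,-0.002,0,0.09,1],[0,0,0,-0.002,0,0.117,1],[0,0,0,-0.002,0,0.117,1],[0,0,0,-0.002,0,0.117,1]]}' 40; python3 - <<'E'
from h import *
im=snap('top')[150:300,230:430]; im2=snap('scene')[150:300,220:420]
cv2.imwrite('pics/a1.png',cv2.resize(np.hstack([im,im2]),None,fx=2,fy=2,interpolation=cv2.INTER_CUBIC))
E
```

```text
clock: 4.42
position: [0.4903, -0.2934, 0.0246]
ee_rot: [0.952, 0.306, 0.001, 0.0]
ft_force: [0.4, -0.1, 0.0]
grip_width: 1.001
grasp_force: 0.0
```

View pics/a1.png

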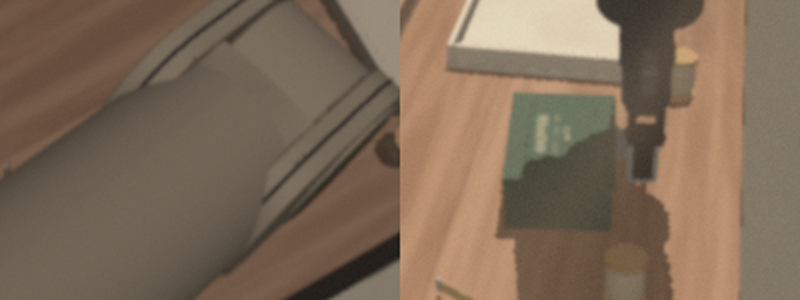

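```bash
python3 -m jog '{"ticks":[[0,0,0,0,0,0,0],[0,0,0,0,0,0,0],[0,0,0,0,0,0,0],[0,0,0,0,0,0,0],[0,0,0,0,0,0,0],[0,0,0,0,0,0,0]]}' 40; python3 - <<'E'
from to import *
o=manip.get_obs();print(o['position'])
# arc in tool axes: tool x ?
R0=R.from_quat(o['ee_rot']);c,s=np.cos(YAW),np.sin(YAW)
print('tin x,z in tool',R0.inv().apply([c,s,0]),R0.inv().apply([0,0,1]))
for th in np.arange(.1,1.9,.1):
    p=np.array([-99.5,4]);C,S=np.cos(th),np.sin(th)
    q=[p[0]*C+p[1]*S,-p[0]*S+p[1]*C]
    dx,dz=(q[0]-p[0])/1e3,(q[1]-p[1])/1e3
    print('%.1f'%th,R0.inv().apply([c*dx,s*dx,dz]).round(3))
E
```

```text
clock: 5.28
position: [0.4888, -0.2923, 0.0236]
ee_rot: [0.952, 0.306, -0.0, -0.001]
ft_force: [-6.1, 5.2, 10.6]
grip_width: 0.398
grasp_force: 38.6
[ 0.48884853 -0.29226244  0.02355137]
tin x,z in tool [ 9.99999960e-01 -8.70068402e-05  2.69790380e-04] [ 2.69529713e-04 -2.98216052e-03 -9.99995517e-01]
0.1 [ 0.001 -0.    -0.01 ]
0.2 [ 0.003 -0.    -0.02 ]
0.3 [ 0.006 -0.    -0.029]
0.4 [ 0.009 -0.    -0.038]
0.5 [ 0.014 -0.    -0.047]
0.6 [ 0.02  -0.    -0.055]
0.7 [ 0.026 -0.    -0.063]
0.8 [ 0.033 -0.    -0.07 ]
0.9 [ 0.041 -0.    -0.076]
1.0 [ 0.049 -0.    -0.082]
1.1 [ 0.058 -0.    -0.086]
1.2 [ 0.067 -0.    -0.09 ]
1.3 [ 0.077 -0.    -0.093]
1.4 [ 0.087 -0.    -0.095]
1.5 [ 0.096 -0.    -0.096]
1.6 [ 0.106 -0.    -0.095]
1.7 [ 0.116 -0.    -0.094]
1.8 [ 0.126 -0.    -0.092]
```

```bash
python3 -m jog '{"ticks":[[0,0,0,0.001,0,-0.01,0],[0,0,0,0.003,0,-0.02,0],[0,0,0,0.006,0,-0.029,0],[0,0,0,0.009,0,-0.038,0],[0,0,0,0.014,0,-0.047,0],[0,0,0,0.02,0,-0.055,0],[0,0,0,0.026,0,-0.063,0],[0,0,0,0.033,0,-0.07,0],[0,0,0,0.033,0,-0.07,0]]}'
python3 - <<'E'
from h import *
im=snap('top')[110:300,230:430]; im2=snap('scene')[110:300,220:420]
cv2.imwrite('pics/a2.png',cv2.resize(np.hstack([im,im2]),None,fx=2,fy=2,interpolation=cv2.INTER_CUBIC))
E
```

```text
clock: 6.4
position: [0.5158, -0.2725, 0.093]
ee_rot: [0.952, 0.306, -0.001, -0.001]
ft_force: [-2.5, 4.4, -4.2]
grip_width: 0.393
grasp_force: 50.4
```

View pics/a2.png

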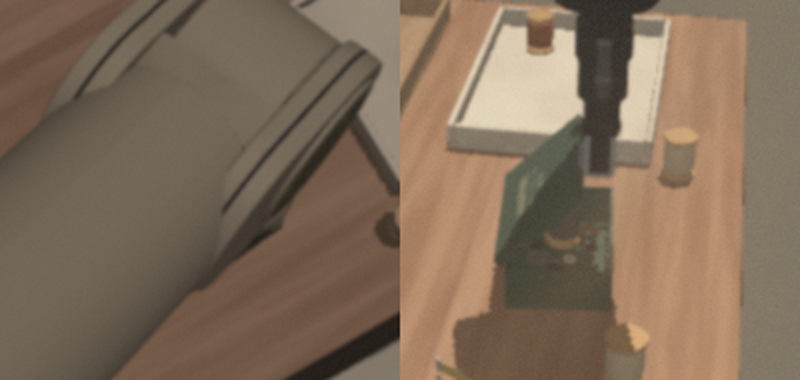

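The scene view (right half) shows the lid at about 45° and still pinched, with the tin's inside visible. I'll continue the arc.

```bash
python3 -m jog '{"ticks":[[0,0,0,0.008,0,-0.006,0],[0,0,0,0.016,0,-0.012,0],[0,0,0,0.025,0,-0.016,0],[0,0,0,0.034,0,-0.02,0],[0,0,0,0.044,0,-0.023,0],[0,0,0,0.054,0,-0.025,0],[0,0,0,0.063,0,-0.026,0],[0,0,0,0.073,0,-0.025,0],[0,0,0,0.083,0,-0.024,0],[0,0,0,0.093,0,-0.022,0],[0,0,0,0.095,0,-0.022,0],[0,0,0,0.095,0,-0.022,0]]}'
python3 - <<'E'
from h import *
im=snap('top')[110:300,230:430]; im2=snap('scene')[110:300,220:420]
cv2.imwrite('pics/a3.png',cv2.resize(np.hstack([im,im2]),None,fx=2,fy=2,interpolation=cv2.INTER_CUBIC))
E
```

```text
clock: 8.0
position: [0.5926, -0.2172, 0.1152]
ee_rot: [0.952, 0.306, -0.001, -0.002]
ft_force: [-8.6, 6.7, 2.0]
grip_width: 0.394
grasp_force: 54.8
```

View pics/a3.png

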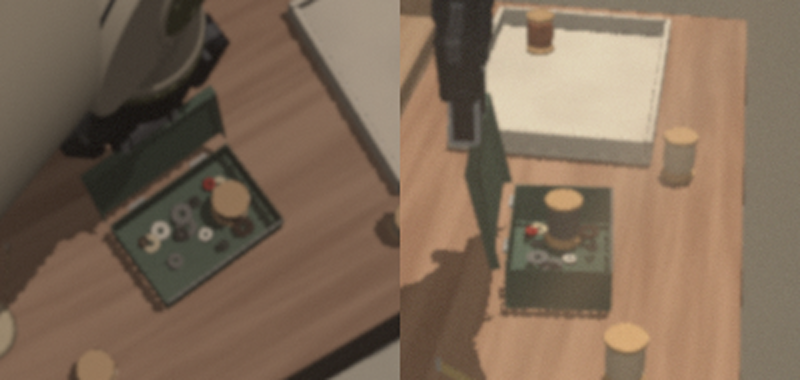

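```bash
python3 - <<'E'
from to import *
np.set_printoptions(precision=4,suppress=True)
snap('top');c,s=np.cos(YAW),np.sin(YAW)
for n in ('top','scene'):
    if n=='scene': snap('scene')
    for r in manip.outline_of(n,'stored'):
        ys,xs=np.nonzero(r['mask']);P=at(n,xs.mean(),ys.mean(),.033 if n=='top' else .021);d=P[:2]-TIN
        print(n,round(r['confidence'],2),xs.mean(),ys.mean(),P[:2],'tin',[c*d[0]+s*d[1],-s*d[0]+c*d[1]])
print('up',row(tin(20,0,220),TY-180),'reel',row([.542,-.428,.12],TX))
E
python3 -m jog '{"ticks":[[0,0,0,0,0,0,1],[0,0,0,0,0,0,1],[0,0,0,0,0,0,1],[0,0,0,0,0,-0.04,1],[0,0,0,0,0,-0.08,1],[0,0,0,0,0,-0.1,1],[0,0,0,0,0,-0.1,1]]}'
python3 -c "
from to import *
print('reel',row([.542,-.428,.13],TX), manip.get_obs()['joint_pos'].round(2))"
```

```text
top 0.89 345.0379746835443 209.9905063291139 [ 0.5545 -0.2848] tin [np.float64(-0.0008248745996611833), np.float64(-0.03113712229822433)]
scene 0.57 301.26427061310784 219.38054968287526 [ 0.5577 -0.2845] tin [np.float64(0.001961230974782348), np.float64(-0.032753763954377534)]
up -0.004 0.001 0.000 -0.050 0.001 -0.105 reel -0.004 -0.002 -1.571 -0.164 0.142 -0.005
clock: 9.18
position: [0.5942, -0.2191, 0.2163]
ee_rot: [0.952, 0.306, 0.001, 0.001]
ft_force: [0.5, 0.4, -0.7]
grip_width: 0.998
grasp_force: 0.0
reel 0.003 -0.000 -1.571 -0.164 0.139 0.086 [-0.28  0.43  0.76  1.5  -0.3   1.33 -0.45]
```

The reel stands near the tray corner, so I'll grip it along world y (yaw -90°), which keeps both fingers clear of the tray. The stored reel is at tin y ≈ -32 mm, so the free half is +y.

```bash
python3 -c "
from to import *
print('reel',row([.541,-.428,.12],-90))"
```

```text
reel 0.001 -0.002 0.622 -0.165 0.139 0.096
```

In the tool's units: 0.622 rad / 3.1416 = 0.198.

```bash
python3 -m jog '{"ticks":[[0,0,0.198,-0.165,0.139,0.03,1],[0,0,0.198,-0.165,0.139,0.03,1],[0,0,0.198,-0.165,0.139,0.03,1],[0,0,0.198,-0.165,0.139,0.096,1],[0,0,0.198,-0.165,0.139,0.096,1],[0,0,0.198,-0.165,0.139,0.096,1],[0,0,0.198,-0.165,0.139,0.096,1],[0,0,0.198,-0.165,0.139,0.096,1]]}'
python3 - <<'E'
from to import *
print(row([.541,-.428,.010],-90), manip.get_obs()['joint_pos'].round(2))
im=snap('top')[130:300,300:500]; im2=snap('scene')[110:280,220:420]
cv2.imwrite('pics/a4.png',cv2.resize(np.hstack([im,im2]),None,fx=2,fy=2,interpolation=cv2.INTER_CUBIC))
E
```

```text
clock: 10.18
position: [0.5417, -0.4273, 0.1209]
ee_rot: [1.0, 0.001, 0.001, 0.0]
ft_force: [0.1, -0.3, 0.1]
grip_width: 0.999
grasp_force: 0.0
0.001 -0.002 0.002 -0.001 0.001 0.111 [ 0.05  0.68  0.84  1.44 -0.52  1.25 -0.63]
```

View pics/a4.png

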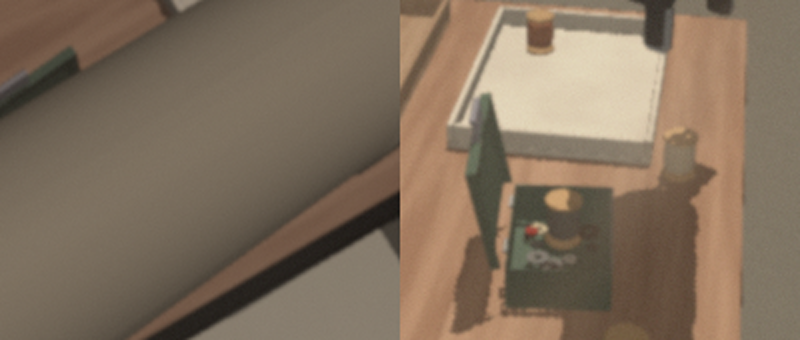

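The lid has stayed open and the fingers straddle the stray reel from above (reel at crop 680,155). Descend and grip.

```bash
python3 -m jog '{"ticks":[[0,0,0,0,0.001,0.06,1],[0,0,0,0,0.001,0.095,1],[0,0,0,0,0.001,0.111,1],[0,0,0,0,0.001,0.111,1],[0,0,0,0,0.001,0.111,1],[0,0,0,0,0.001,0.111,0],[0,0,0,0,0.001,0.111,0],[0,0,0,0,0.001,0.111,0],[0,0,0,0,0.001,0.111,0],[0,0,0,0,0.001,0.111,0],[0,0,0,0,0.001,0.111,0],[0,0,0,0,0.001,0.111,0],[0,0,0,0,0.001,0.051,0],[0,0,0,0,0.001,0.001,0],[0,0,0,0,0.001,-0.009,0],[0,0,0,0,0.001,-0.009,0]]}' 25
python3 - <<'E'
from to import *
for y in (18,): print(row(tin(2,y,130),TX-180),'|',row(tin(2,y,13),TX-180), manip.get_obs()['joint_pos'].round(2))
im=snap('top')[130:300,300:500]; im2=snap('scene')[40:210,240:440]
cv2.imwrite('pics/a5.png',cv2.resize(np.hstack([im,im2]),None,fx=2,fy=2,interpolation=cv2.INTER_CUBIC))
E
```

```text
clock: 12.28
position: [0.5405, -0.4288, 0.1282]
ee_rot: [1.0, -0.0, 0.0, -0.0]
ft_force: [-0.6, 1.1, -0.2]
grip_width: 0.334
grasp_force: 24.9
-0.000 -0.000 0.949 -0.012 -0.186 -0.002 | -0.000 -0.000 0.949 -0.012 -0.186 0.115 [ 0.05  0.68  0.84  1.43 -0.51  1.26 -0.63]
```

View pics/a5.png

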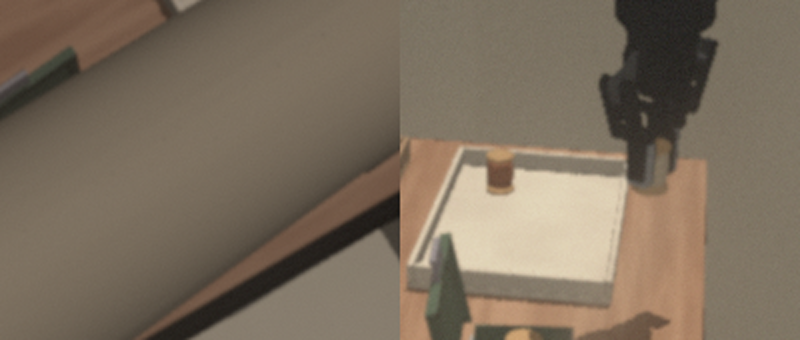

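In the tool's units: 0.949 rad / 3.1416 = 0.3021.

```bash
python3 -m jog '{"ticks":[[0,0,0.3021,-0.012,-0.186,-0.002,0],[0,0,0.3021,-0.012,-0.186,-0.002,0],[0,0,0.3021,-0.012,-0.186,-0.002,0],[0,0,0.3021,-0.012,-0.186,-0.002,0],[0,0,0.3021,-0.012,-0.186,-0.002,0],[0,0,0.3021,-0.012,-0.186,-0.002,0],[0,0,0.3021,-0.012,-0.186,-0.002,0],[0,0,0.3021,-0.012,-0.186,-0.002,0]]}'
python3 - <<'E'
from to import *
print(row(tin(2,18,13),TX-180), manip.get_obs()['joint_pos'].round(2))
im=snap('top')[130:300,240:440]; im2=snap('scene')[100:270,220:420]
cv2.imwrite('pics/a6.png',cv2.resize(np.hstack([im,im2]),None,fx=2,fy=2,interpolation=cv2.INTER_CUBIC))
E
```

```text
clock: 13.38
position: [0.5282, -0.2431, 0.13]
ee_rot: [0.89, -0.456, -0.0, -0.0]
ft_force: [-0.4, 0.1, -0.9]
grip_width: 0.328
grasp_force: 25.0
0.000 0.000 0.001 0.000 0.000 0.117 [-0.51  0.55  1.14  1.75 -0.54  1.2  -1.74]
```

View pics/a6.png

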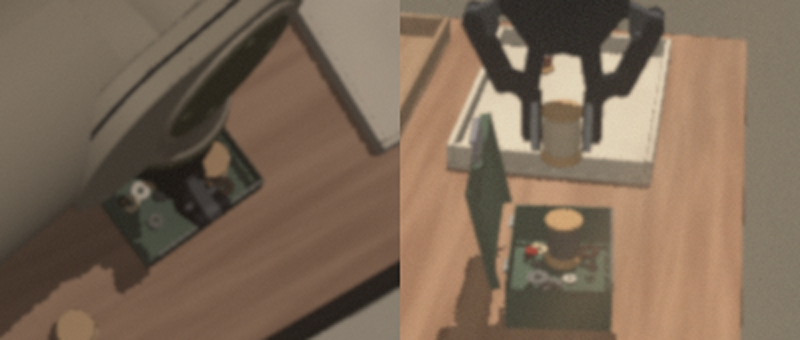

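```bash
python3 -m jog '{"ticks":[[0,0,0,0,0,0.03,0],[0,0,0,0,0,0.06,0],[0,0,0,0,0,0.085,0],[0,0,0,0,0,0.1,0],[0,0,0,0,0,0.11,0],[0,0,0,0,0,0.114,0],[0,0,0,0,0,0.116,0],[0,0,0,0,0,0.116,0]]}'
python3 - <<'E'
from to import *
im=snap('top')[130:300,240:440]; im2=snap('scene')[100:270,220:420]
cv2.imwrite('pics/a7.png',cv2.resize(np.hstack([im,im2]),None,fx=2,fy=2,interpolation=cv2.INTER_CUBIC))
E
```

```text
clock: 14.48
position: [0.5287, -0.2429, 0.0146]
ee_rot: [0.89, -0.457, 0.0, -0.0]
ft_force: [-0.1, 1.1, 0.4]
grip_width: 0.333
grasp_force: 25.0
```

View pics/a7.png

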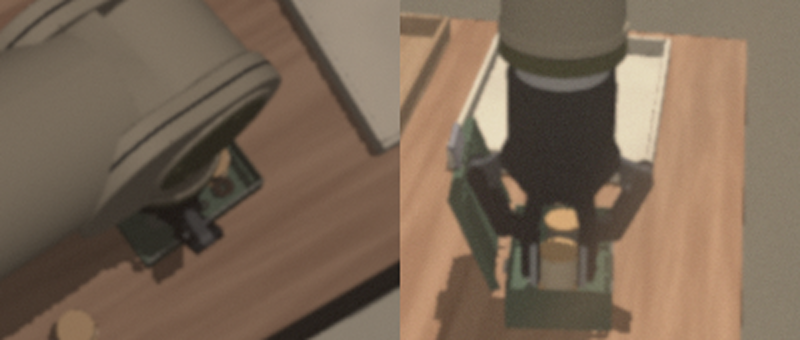

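The reel is between the tin walls in front of the stored reel, upright (scene crop 558,265), and the gripper only nudged the lid further back. I'll lower the last 2 mm and release a little.

```bash
python3 -m jog '{"ticks":[[0,0,0,0,0,0.001,0],[0,0,0,0,0,0.002,0],[0,0,0,0,0,0.002,0]]}' ; python3 -m jog '{"ticks":[[0,0,0,0,0,0,0.42],[0,0,0,0,0,0,0.42],[0,0,0,0,0,0,0.42],[0,0,0,0,0,0,0.42]]}'
```

```text
clock: 14.95
position: [0.5284, -0.2428, 0.0122]
ee_rot: [0.889, -0.457, -0.0, -0.0]
ft_force: [0.3, -0.3, -0.1]
grip_width: 0.329
grasp_force: 25.0
clock: 15.45
position: [0.5285, -0.2428, 0.0123]
ee_rot: [0.889, -0.457, -0.0, -0.0]
ft_force: [-0.5, -0.3, -0.1]
grip_width: 0.42
grasp_force: 0.0
```

Rise slowly, then check with the networks.

```bash
python3 -m jog '{"ticks":[[0,0,0,0,0,-0.005,0.42],[0,0,0,0,0,-0.015,0.42],[0,0,0,0,0,-0.03,0.42],[0,0,0,0,0,-0.06,0.42],[0,0,0,0,0,-0.11,0.42],[0,0,0,0,0,-0.15,0.42],[0,0,0,0,-0.06,-0.16,0.42],[0,0,0,0,-0.12,-0.16,0.42],[0,0,0,0,-0.15,-0.16,0.42],[0,0,0,0,-0.15,-0.16,0.42]]}'
cat > chk.py <<'E'
from to import *
np.set_printoptions(precision=4,suppress=True)
c,s=np.cos(YAW),np.sin(YAW)
o=manip.get_obs();d=o['position'][:2]-TIN;print('tcp tin',[c*d[0]+s*d[1],-s*d[0]+c*d[1]],o['position'],o['joint_pos'].round(2))
for n in ('top','scene'):
    snap(n)
    for r in manip.outline_of(n,'reel')+manip.outline_of(n,'stored'):
        ys,xs=np.nonzero(r['mask']);P=at(n,xs.mean(),ys.mean(),.033 if n=='top' else .021);d=P[:2]-TIN
        q=np.array([c*d[0]+s*d[1],-s*d[0]+c*d[1]])
        if abs(q).max()<.07:
            print(n,round(r['confidence'],2),np.round(r['bbox'],0),len(xs),'tin',q)
    for t in ('tin_lid','tape'):
        for r in manip.outline_of(n,t)[:1]:
            ys,xs=np.nonzero(r['mask']);print(n,t,round(r['confidence'],2),np.round(r['bbox']),at(n,xs.mean(),ys.mean(),.02))
            if t=='tin_lid':
                # lid silhouette fit
                def sl(th):
                    m=np.zeros((1920,2560),np.uint8)
                    def L(x,y,z):
                        a,b=x-42,z-37;return tin(42+a*np.cos(th)+b*np.sin(th),y,37-a*np.sin(th)+b*np.cos(th))
                    for B in ((-40,42,-59,59,37,46),(-57.5,-39,-18,18,38,43)):
                        q=np.array([proj(n,L(x,y,z)) for x in B[:2] for y in B[2:4] for z in B[4:]])
                        cv2.fillConvexPoly(m,cv2.convexHull(((q+.5)*4).astype(np.int32)),255)
                    return cv2.resize(m,(640,480),interpolation=cv2.INTER_AREA)/255.
                e=[(np.abs(sl(th)-r['mask']).sum(),th) for th in np.arange(0,2,.02)];print('  lid angle',min(e),len(xs))
E
python3 chk.py
```

```text
clock: 16.7
position: [0.652, -0.1532, 0.1726]
ee_rot: [0.89, -0.455, 0.0, 0.0]
ft_force: [-0.5, -0.0, -0.6]
grip_width: 0.421
grasp_force: 0.0
tcp tin [np.float64(0.1551288001289321), np.float64(0.01896882853645944)] [ 0.652  -0.1532  0.1726] [-0.53  0.69  1.07  1.45 -0.61  1.36 -1.94]
top 0.79 [311. 216. 331. 237.] 338 tin [0.0002 0.0177]
top 0.76 [336. 200. 356. 221.] 342 tin [-0.0009 -0.0303]
top tin_lid 0.6 [266. 146. 340. 217.] [ 0.6045 -0.2186  0.02  ]
  lid angle (np.float64(372.96862745098036), np.float64(1.9000000000000001)) 2490
top tape 0.83 [205. 243. 241. 292.] [ 0.4538 -0.0886  0.02  ]
scene 0.66 [287. 224. 308. 244.] 411 tin [0.0045 0.0057]
scene 0.6 [293. 201. 312. 223.] 306 tin [ 0.0028 -0.0502]
scene tin_lid 0.65 [243. 159. 271. 246.] [ 0.6543 -0.2909  0.02  ]
  lid angle (np.float64(298.5215686274509), np.float64(1.96)) 1657
scene tape 0.82 [239. 292. 290. 342.] [ 0.4526 -0.0778  0.02  ]
```

Both reels stand in the tin (tin y ≈ +18 and -30 mm), the tape hasn't moved, and the lid is at about 1.9 rad. The gripper is now behind the lid, so I'll close the fingers, lower it and push the lid over.

```bash
python3 -m jog '{"ticks":[[0,0,0,0.019,0.03,0,0],[0,0,0,0.019,0.03,0,0],[0,0,0,0.019,0.03,0,0],[0,0,0,0.019,0.03,0.04,0],[0,0,0,0.019,0.03,0.068,0],[0,0,0,0.019,0.03,0.068,0],[0,0,0,0.019,0.045,0.067,0],[0,0,0,0.019,0.06,0.066,0],[0,0,0,0.019,0.07,0.066,0],[0,0,0,0.019,0.08,0.066,0],[0,0,0,0.019,0.09,0.066,0],[0,0,0,0.019,0.1,0.066,0],[0,0,0,0.019,0.108,0.066,0],[0,0,0,0.019,0.117,0.068,0],[0,0,0,0.019,0.125,0.071,0],[0,0,0,0.019,0.125,0.071,0]]}'
python3 chk.py
```

```text
clock: 19.2
position: [0.559, -0.2442, 0.1009]
ee_rot: [0.889, -0.457, -0.0, 0.0]
ft_force: [-0.3, -0.5, 0.7]
grip_width: 0.006
grasp_force: 0.0
tcp tin [np.float64(0.026466007556740147), np.float64(-0.000811836922033295)] [ 0.559  -0.2442  0.1009] [-0.45  0.64  1.08  1.69 -0.6   1.18 -1.73]
top 0.54 [310. 217. 330. 236.] 342 tin [0.0004 0.0175]
top 0.67 [342. 197. 356. 220.] 105 tin [-0.0001 -0.04  ]
top tin_lid 0.79 [282. 179. 358. 233.] [ 0.5581 -0.2314  0.02  ]
  lid angle (np.float64(888.7098039215687), np.float64(1.08)) 1002
top tape 0.57 [204. 260. 241. 292.] [ 0.4534 -0.0887  0.02  ]
scene 0.72 [289. 221. 310. 245.] 396 tin [0.0043 0.0061]
scene 0.8 [292. 201. 313. 223.] 329 tin [ 0.0021 -0.0523]
scene tin_lid 0.72 [268. 160. 304. 244.] [ 0.6119 -0.3094  0.02  ]
  lid angle (np.float64(228.2705882352941), np.float64(1.1)) 1399
scene tape 0.59 [235. 289. 288. 344.] [ 0.4532 -0.0785  0.02  ]
```

```bash
python3 -m jog '{"ticks":[[0,0,0,0,0.008,0.004,0],[0,0,0,0,0.016,0.009,0],[0,0,0,0,0.023,0.015,0],[0,0,0,0,0.029,0.022,0],[0,0,0,0,0.034,0.03,0],[0,0,0,0,0.038,0.038,0],[0,0,0,0,0.041,0.045,0],[0,0,0,0,0.043,0.051,0],[0,0,0,0,0.043,0.055,0],[0,0,0,0,0.043,0.057,0],[0,0,0,0,0.043,0.057,0]]}'
```

```text
clock: 21.08
position: [0.5247, -0.2689, 0.0461]
ee_rot: [0.889, -0.457, -0.0, -0.001]
ft_force: [-10.1, 7.3, 25.8]
grip_width: -0.001
grasp_force: 13.1
```

The tip is at z = 0.0461 m, the shut lid's top, pressing with 26 N. Retreat upward and check.

```bash
python3 -m jog '{"ticks":[[0,0,0,0,0,-0.03,0],[0,0,0,0,0,-0.08,0],[0,0,0,0,0,-0.13,0],[0,0,0,0,-0.06,-0.18,0],[0,0,0,0,-0.12,-0.2,0],[0,0,0,0,-0.18,-0.2,0],[0,0,0,0,-0.2,-0.2,0],[0,0,0,0,-0.2,-0.2,0]]}'; python3 chk.py
```

```text
clock: 22.08
position: [0.6892, -0.1495, 0.243]
ee_rot: [0.891, -0.455, -0.0, 0.0]
ft_force: [-0.4, -1.4, 0.6]
grip_width: 0.002
grasp_force: 0.0
tcp tin [np.float64(0.1875128083103509), np.float64(0.0002791315998563887)] [ 0.6892 -0.1495  0.243 ] [-0.46  0.72  1.08  1.23 -0.62  1.53 -1.99]
top 0.57 [284. 180. 370. 261.] 4198 tin [-0.0013 -0.0004]
top tin_lid 0.64 [285. 177. 372. 263.] [ 0.5384 -0.2601  0.02  ]
  lid angle (np.float64(150.49019607843138), np.float64(0.0)) 4165
top tape 0.98 [204. 240. 241. 290.] [ 0.4537 -0.0886  0.02  ]
scene tin_lid 0.76 [272. 197. 339. 248.] [ 0.5538 -0.2815  0.02  ]
  lid angle (np.float64(187.22745098039218), np.float64(0.02)) 2757
scene tape 0.85 [238. 289. 290. 344.] [ 0.4538 -0.0787  0.02  ]
```

```bash
python3 -c "
from workcell import manip
print(manip.hand_in())"
```

```text
the job is handed in; nothing more can be done
None
```

The stray reel is in the tin beside the stored one, the lid is shut again, and the tape measure hasn't moved. I handed the job in at about 22 s; both reels were last seen standing while the lid was still part open, and no verdict came back.

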